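Fasten the control box's last quarter-turn stud

ROBOT

A 7-joint arm with a two-finger parallel gripper is mounted at the origin on a cart in front of the work surface, level with it; the furniture and walls round the work are solid. World frame = base frame: x ahead of the robot, y to its left, z up, the work surface at z = 0. Lengths are in m, angles in rad, forces in N, time in s.
With the tool pointing down it reaches from about 0.4 to 0.875 m from the base axis. Payload 19.3 kg.
Tool frame: the origin (TCP) lies at the very end of the fingers, on their centre line; the grasp point (between the pads) lies 19 mm behind it; z points along the fingers, y is the line along which they close (so a half turn about z gives the same grasp; the last joint's range is limited). The gripper opens to 85 mm and grips with 20 to 120 N. Pads are 22 mm wide; open, the fingers measure 114 mm over their backs; the gripper's body (76 mm by 85 mm) begins 54 mm behind the grasp point. The pads swing forward as they close: fully open they stand 13 mm farther back than shut.
Start: joints at [-1.362, 0.521, -0.036, 1.599, 0.021, 1.021, -0.113], TCP at [0.172, 0.601, 0.231] pointing down, gripper open.
Joint ranges: [-2.91, 2.91], [-0.3, 2.13], [-1.5, 1.42], [0.17, 2.43], [-1.26, 4.41], [0.16, 1.93], [-2.52, 2.52]. Speed limits (rad/s): [1.89, 1.89, 2.39, 2.39, 3.01, 3.01, 3.01].

INTERFACE

Orientations are given as [roll, pitch, yaw] about the fixed x, y, z axes, in that order (R = Rz(yaw) Ry(pitch) Rx(roll)).
In Python, from workcell import bot gives the robot as it stands.
- The arm moves only by the tool servo_tool, never from a script. Its argument "plan" is a list of rows, each a list of 7 numbers: the finger opening in cm, from 0 to 8.54, then the shift along the tool's x, y, z in cm, then the turn, a rotation vector about the tool's x, y, z in degrees. In form: [[fingers, x, y, z, wx, wy, wz], ...]. A call has 1 to 10 rows; each row is the pose to reach, as a shift and turn from the pose commanded when the call began, along the tool's axes at that moment; what a row does not reach only later rows make up. A row lasts 1/10 s, in which the tool goes at most 50 mm and 8.59 degrees, less where a joint would pass 70% of its speed; a pose out of reach is approached as far as the arm can. A call with a gripper value outside its range is refused whole. The fingers move at their own pace and stop on an object; "force" is the grip in N (left out, the last holds). Time passes only in rows, so rows that repeat a pose let the fingers close. It gives the time, the measured TCP pose, the force, the opening and the grip force at its end, in the units of the state.
- bot.observe(): the state, without advancing time (a new reading comes with each control period).
- bot.grab_frame(name): name is "scene" or "top" or "wrist"; returns a dict with "frame" (420x560x3 uint8, blue, green, red), "mtx" (3x3 intrinsics, pixels), "R" (3x3) and "t" (3): a world point X has camera coordinates R X + t; the wrist camera has in their place "T_tool_cam" (4x4, takes a point from camera to tool coordinates, whose origin is the TCP and whose axes are the flange's). Camera axes: x right, y down, z forward; pixel columns grow to the right and rows downward; lengths in m; the calibration is good to about 2 mm. A picture is of the moment at which its call begins: read the wrist's pose just before it. There is no depth.
- bot.job_done(): hands the job in; it is judged then, once.
The state is a dict: "clock": time; "qpos": joint angles; "qd": joint speeds; "joint_efforts": joint torques, N m; "position": TCP position; "tool_rot": TCP orientation; "force": force on the tool from outside, world axes, zero at the start; "moment": the same for the moment, N m; "grip_width": finger opening in m; "finger_force": force on a finger pad.
Only numpy, scipy, OpenCV 4.12 (cv2) and the standard library are available. Lean on these libraries where they do the work, as an engineer would, in place of code of your own. Each camera call takes 0.05 s, during which the arm holds its last target. There are 200 camera calls.

TASK

Take the red-handled key out of its blue stand and use it to fasten the loose slotted quarter-turn stud in the control box's lid: fit the blade into the slot, press the stud down, turn it clockwise about a quarter turn and let it come up into its catch. Work gently, neither ramming the stud down nor forcing it round against its stop, keep the fingers off the box, and leave the other things on the bench where they are. Then stand the key back in its stand.

Things in the scene. Friction and masses are not known exactly. Their poses are not given: they have to be found in the camera images.
- stud_key: Loose key, 75 mm tall, 0.1 kg, upright. Origin: centre of the blade's lower end; z up to the handle, x along blade and handle. Blade 16 (x) by 3 (y) mm, 8 long, end 14 by 2; shank 11 mm thick to z=28; dark collar 28 mm wide, z=28 to 33; flat red handle 40 (x) by 12 (y) mm, z=33 to 75, gripped across its 12 mm. Half a turn about z gives the same key.
- key_stand: Blue block fixed on the bench, 56 (x) by 50 (y) by 40 mm high. Origin: centre of its underside, z up. Pocket in the top 20 (x) by 15 (y) mm, 36 deep, centred, with a small chamfer. The key's collar rests on the block's top (key origin then 12 mm above the block's), key x along block x either way round.
- ctrl_box: Grey control box fixed on the bench, 120 (x) by 150 (y) by 60 mm high with an aluminium lid. Origin: centre of its underside, z up; lid top at z=60 mm. Two brass slotted studs: the loose one, to be fastened, at x=0, y=+42 mm in a 30 mm hole; the one at y=-42 mm is fastened already, its slot along the box's x, its head low.
- stud_top (a point): Centre of the upper face of the loose stud's brass head (26 mm wide), on its axis, 8 mm above the lid while up. It turns and sinks with the stud. A slot 5 mm wide and 5 mm deep, open at both ends, runs across the head along this point's y axis.
- stud_turn (a joint): Turn of the loose stud, rad, clockwise from above. 0: slot along the box's y; 1.57: along its x. Starts between 0.1 and 0.25; while up, blocked beyond about 0.5. Catch at about 1.5, stop 0.06 beyond; block, catch and stop sit together up to 0.2 rad off either way: feel for the stop. Blade play in the slot: 0.13 rad either way. Turning takes under 0.05 N m; never twist with over 0.15 N m.
- stud_press (a joint): Depth of the loose stud, m: 0 up; a spring lifts it with 4 N there plus 0.3 N per mm. It turns only when pressed past a depth that differs from box to box, 5 to 12 mm; a hard floor lies 1.5 mm below that: feel for it. In the catch it rises to 2.5 mm and cannot turn back. 11 N of press is enough to reach every floor; the key's contact forces on the stud must stay under 35 N in all.
- multimeter: Bystander: yellow multimeter 172x88x50 mm; origin at the centre of its underside.
- solder_reel: Bystander: reel of solder wire, 58 mm diameter, 40 mm high; origin at the centre of its underside.
- side_cutters: Bystander: red-handled side cutters 56x122x12 mm lying flat; origin at the centre of its underside.
- tape_roll: Bystander: roll of black tape, 62 mm diameter, 19 mm high; origin at the centre of its underside.
- green_driver: Bystander: green-handled screwdriver, 170 mm long, 22 mm thick, lying; origin at the centre of its underside.
- relay: Bystander: small blue relay 22x29x36 mm; origin at the centre of its underside.
Not all that is in view belongs to the job. Leave any green look-alike of the stud_key alone. Of the things that look like the key_stand, the smaller one is meant.

How it is judged:
By the outcome, as a careful person would: the job done as asked, in the order asked, and still so for the second after the job is handed in, with the robot touching nothing.
It also fails if it takes over 64 s, if anything falls off the work surface, if the arm or the gripper's body presses on something with over 40 N, if the wrist force passes 120 N, or if a joint passes its speed limit or range.

## Working session

There is one attempt and no reset: what is moved stays moved. The work goes in short steps, Python scripts to look and compute and a tool call to move; the robot and the scene stay as the last step left them, time stands still between calls to the robot, and variables do not carry over. Pictures are saved under pics/ and viewed, at most 13 in all, crops included, and the job is handed in when it is done.

Besides the shell and the picture viewer there is one more tool, called after "Call:" in YAML: its name, and indented under it one key for each argument. servo_tool: Moves the arm, as the interface text tells. Its arguments: {"type":"object","properties":{"plan":{"type":"array","items":{"type":"array","items":{"type":"number"}}},"force":{"type":"number"}},"required":["plan"]}

```bash
mkdir -p pics; ls; python3 - <<'E'
from workcell import bot
import cv2,numpy as np
s=bot.observe();print({k:np.round(v,3) for k,v in s.items()})
a=[]
for n in("scene","top","wrist"):
    f=bot.grab_frame(n);cv2.imwrite(f"pics/{n}0.png",f["frame"]);np.savez(f"pics/{n}0.npz",**f)
    a.append(f["frame"])
    print(n,{k:np.round(v,4).tolist() for k,v in f.items() if k!="frame"})
E
```

```text
pics
{'clock': np.float64(0.0), 'qpos': array([-1.362,  0.522, -0.036,  1.6  ,  0.021,  1.021, -0.113]), 'qd': array([ 0.   , -0.   , -0.001, -0.002,  0.   , -0.002,  0.001]), 'joint_efforts': array([ 0.0000e+00, -9.2713e+01,  1.9800e+00, -3.6991e+01,  1.8000e-02,
        9.0000e-03,  0.0000e+00]), 'position': array([0.172, 0.601, 0.231]), 'tool_rot': array([-3.14 ,  0.   ,  2.863]), 'force': array([-0.506,  0.164, -0.321]), 'moment': array([-0.028,  0.054,  0.019]), 'finger_force': np.float64(0.0), 'grip_width': np.float64(0.085)}
scene {'mtx': [[400.1617, 0.0, 274.3312], [0.0, 400.1617, 213.7436], [0.0, 0.0, 1.0]], 'R': [[-0.9087, -0.4172, -0.0105], [-0.1908, 0.4377, -0.8786], [0.3712, -0.7964, -0.4774]], 't': [0.5184, 0.1529, 0.7863]}
top {'mtx': [[460.4677, 0.0, 287.3205], [0.0, 460.4677, 213.6753], [0.0, 0.0, 1.0]], 'R': [[-0.0029, -1.0, 0.0034], [-0.9944, 0.0025, -0.106], [0.106, -0.0037, -0.9944]], 't': [0.0345, 0.547, 1.0705]}
wrist {'mtx': [[324.16, 0.0, 281.0441], [0.0, 324.16, 212.9594], [0.0, 0.0, 1.0]], 'T_tool_cam': [[0.0023, -0.9629, -0.27, 0.0678], [1.0, 0.0022, 0.0008, -0.0007], [-0.0001, -0.27, 0.9629, -0.1423], [0.0, 0.0, 0.0, 1.0]]}
```

View pics/top0.png

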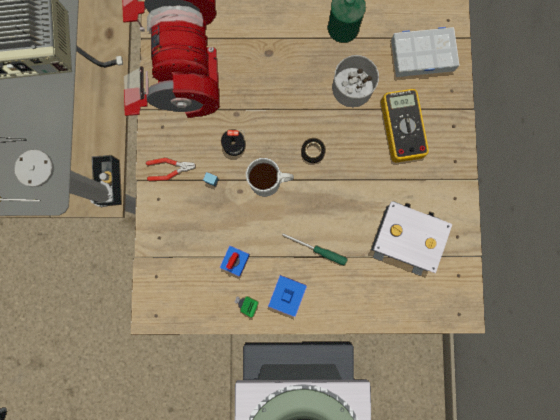

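View pics/scene0.png

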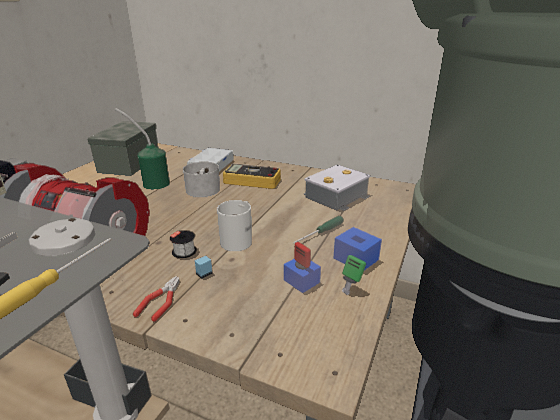

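The top view shows the red-handled key at (235,262) in the small blue stand, the larger blue block at (287,297), the green look-alike at (249,307), and the box at (412,238) with studs at (397,230) and (431,243). The smaller block with the red key fits the description. I'll measure these and confirm in one crop.

```bash
cat > h.py <<'E'
import numpy as np,cv2
from scipy.spatial.transform import Rotation as Ro
def load(n):
    return dict(np.load(f"pics/{n}.npz"))
def cast(f,px,z,pose=None):
    px=np.atleast_2d(np.array(px,float));K=f["mtx"]
    d=np.c_[(px-K[:2,2])/K[0,0],np.ones(len(px))]
    if pose is None: R=f["R"].T;o=-R@f["t"]
    else:
        Rt=Ro.from_euler("xyz",pose["tool_rot"]).as_matrix();T=f["T_tool_cam"]
        R=Rt@T[:3,:3];o=Rt@T[:3,3]+pose["position"]
    d=d@R.T
    return o+d*((z-o[2])/d[:,2])[:,None]
def blobs(im,lo,hi,amin=20):
    h=cv2.cvtColor(im,cv2.COLOR_BGR2HSV);m=cv2.inRange(h,lo,hi)
    if lo[0]==0:m|=cv2.inRange(h,(172,lo[1],lo[2]),(180,hi[1],hi[2]))
    c,_=cv2.findContours(m,cv2.RETR_EXTERNAL,cv2.CHAIN_APPROX_NONE)
    return sorted([x for x in c if cv2.contourArea(x)>=amin],key=cv2.contourArea,reverse=True)
def rect(P):
    (c,s,a)=cv2.minAreaRect(P[:,:2].astype(np.float32)*1000)
    return np.round(c,1),np.round(s,1),round(a,1)
E
python3 - <<'E'
from h import *
f=load("top0");im=f["frame"]
for nm,lo,hi,z in(("blue",(105,120,60),(130,255,255),.04),("red",(0,150,80),(6,255,255),.087),("brass",(12,110,120),(28,255,255),.065)):
    for c in blobs(im,lo,hi):
        if c[:,0,0].min()>200 and c[:,0,1].min()>120 and c[:,0,1].max()<330:
            print(nm,c[:,0].mean(0).round(1),cv2.contourArea(c),rect(cast(f,c[:,0],z)))
m=blobs(im[190:290,360:470],(0,0,165),(180,60,255),1000)
for c in m: print("lid",rect(cast(f,c[:,0]+[360,190],.06)))
a=cv2.resize(im[235:325,215:315],None,fx=4,fy=4,interpolation=cv2.INTER_CUBIC)
b=cv2.resize(im[193:283,365:460],None,fx=4,fy=4,interpolation=cv2.INTER_CUBIC)
cv2.imwrite("pics/crop1.png",np.hstack([a,b]))
E
```

```text
blue [287.1 295.5] 878.0 (array([355. ,  34.2]), array([65.5, 75.7]), 68.9)
blue [234.4 260.6] 469.0 (array([436.2, 157.3]), array([50.7, 54.8]), 66.1)
red [231.9 260.5] 69.0 (array([436.1, 157.7]), array([12. , 37.6]), 63.7)
brass [396.  229.7] 82.0 (array([ 504.8, -217. ]), array([23.2, 23.1]), 89.8)
brass [430.3 242.8] 66.5 (array([ 475.8, -295.5]), array([20.7, 20.9]), 88.0)
lid (array([ 489.6, -257.7]), array([152.7, 124.6]), 69.9)
```

View pics/crop1.png

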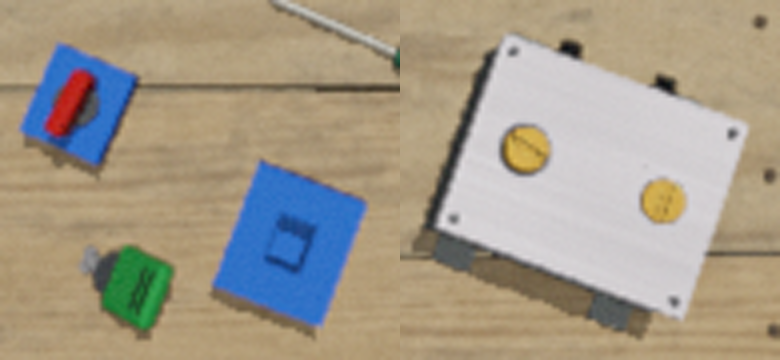

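The crop shows the red key standing in the smaller blue block (left, about (72,103)). The larger block is empty, and the green look-alike lies beside it. On the box, the left stud (525,148) has its slot roughly along the box's long axis, so it is the loose one. The right stud (663,200) is already fastened. I'm moving above the stand.

Call:
servo_tool:
  plan:
    - [5,-3,-3,0.5,0,0,1]
    - [5,-7,-6.5,1,0,0,2]
    - [5,-11,-10.3,1.5,0,0,3]
    - [5,-15,-14,2,0,0,4]
    - [5,-19,-17.8,2.6,0,0,5]
    - [5,-23,-21.5,3.1,0,0,6]
    - [5,-27,-25.3,3.6,0,0,7]
    - [5,-31,-29,4.2,0,0,8]
    - [5,-35,-33,4.8,0,0,8.5]
    - [5,-37.7,-35.3,5.1,0,0,8.5]

```text
clock: 1.15
position: [0.4241, 0.1782, 0.1827]
tool_rot: [3.141, 0.0, 2.714]
force: [1.4, 0.3, 0.0]
grip_width: 0.0498
finger_force: 0.0
```

Call:
servo_tool:
  plan:
    - [5,0,0,0,0,0,0]
    - [5,0,0,0,0,0,0]
    - [5,0,0,0,0,0,0]

```text
clock: 1.45
position: [0.4232, 0.1808, 0.1828]
tool_rot: [3.141, -0.0, 2.715]
force: [-0.4, 0.6, 0.2]
grip_width: 0.0503
finger_force: 0.0
```

```bash
cat > w.py <<'E'
from h import *
from workcell import bot
import sys
def snap(n):
    s=bot.observe();f=bot.grab_frame("wrist");cv2.imwrite(f"pics/{n}.png",f["frame"]);return s,f
def tool(s,d,yaw=None):
    return np.round(Ro.from_euler("xyz",s["tool_rot"]).as_matrix().T@d*100,2)
E
python3 - <<'E'
from w import *
s,f=snap("w1");print(s["clock"],s["position"].round(4),np.degrees(s["tool_rot"]).round(1),s["qpos"].round(2))
im=f["frame"]
for nm,lo,hi,z in(("blue",(105,120,60),(130,255,255),.04),("red",(0,150,80),(6,255,255),.087)):
    for c in blobs(im,lo,hi,200): print(nm,c[:,0].mean(0),cv2.contourArea(c),rect(cast(f,c[:,0],z,s)))
E
```

```text
1.45 [0.4232 0.1808 0.1828] [180.   -0.  155.6] [-0.62  0.33  0.11  2.07 -0.05  0.74  0.67]
blue [104.47813411 195.62390671] 8259.5 (array([358.3,  37.4]), array([90.5, 80.5]), 68.8)
blue [266.34627832 218.7961165 ] 2349.5 (array([433.8, 160.8]), array([49.4, 61.3]), 65.7)
red [264.3853211  237.25688073] 587.5 (array([435.3, 160.8]), array([11.2, 39.1]), 63.0)
red [500.39130435 305.23478261] 529.5 (array([569.3, 313.5]), array([13.3, 45.4]), 8.7)
red [520.2345679  329.64197531] 353.5 (array([599.5, 323.5]), array([10.5, 32.7]), 11.9)
```

View pics/w1.png

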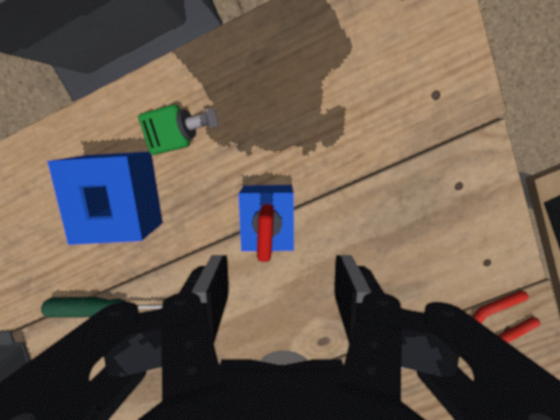

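The wrist view shows the red handle at (265,233) standing in the small stand at (266,219), with the green look-alike away at (165,128). I'm going down in two stages.

Call:
servo_tool:
  plan:
    - [5,-0.5,-0.4,1,0,0,0]
    - [5,-1.2,-0.8,2.5,0,0,0.5]
    - [5,-2,-1.4,4,0,0,0.5]
    - [5,-2,-1.4,5.5,0,0,0.5]
    - [5,-2,-1.4,6.5,0,0,0.5]
    - [5,-2,-1.4,7,0,0,0.5]
    - [5,-2,-1.4,7,0,0,0.5]
    - [5,-2,-1.4,7,0,0,0.5]
    - [5,-2,-1.4,7,0,0,0.5]

```text
clock: 2.4
position: [0.4362, 0.1592, 0.1133]
tool_rot: [3.141, 0.001, 2.706]
force: [-0.4, -0.3, 0.5]
grip_width: 0.0502
finger_force: 0.0
```

```bash
python3 - <<'E'
from w import *
s,f=snap("w2");print(s["clock"],s["position"].round(4),np.degrees(s["tool_rot"]).round(1))
im=f["frame"]
for nm,lo,hi,z in(("blue",(105,120,60),(130,255,255),.04),("red",(0,150,80),(6,255,255),.087)):
    for c in blobs(im,lo,hi,200): print(nm,c[:,0].mean(0),cv2.contourArea(c),rect(cast(f,c[:,0],z,s)))
E
```

```text
2.4 [0.4362 0.1592 0.1133] [180.   0. 155.]
blue [ 68.93626374 191.46593407] 14874.5 (array([359.1,  37. ]), array([95.3, 79.4]), 69.0)
blue [282.00487805 219.00731707] 4066.0 (array([433.7, 160.4]), array([49.4, 60.9]), 66.5)
red [283.03389831 238.72316384] 1227.5 (array([432.5, 161.7]), array([10.9, 44.3]), 62.3)
red [543.45054945 340.71428571] 537.5 (array([558. , 278.3]), array([10.2, 28.1]), 31.6)
```

View pics/w2.png

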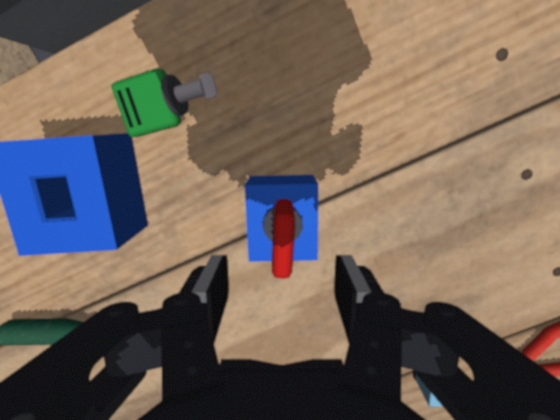

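The handle (283,238) is centred between the fingers. I'll shift +2 mm in x, turn slightly, descend and close.

Call:
servo_tool:
  plan:
    - [5,0.2,0,0.7,0,0,1.5]
    - [5,0.2,0,2,0,0,1.5]
    - [5,0.2,0,3.5,0,0,1.5]
    - [5,0.2,0,5,0,0,1.5]
    - [5,0.2,0,6,0,0,1.5]
    - [5,0.2,0,6.4,0,0,1.5]
    - [5,0.2,0,6.4,0,0,1.5]
    - [5,0.2,0,6.4,0,0,1.5]

```text
clock: 3.25
position: [0.4344, 0.1599, 0.0492]
tool_rot: [3.141, 0.0, 2.679]
force: [-0.2, -0.3, 0.6]
grip_width: 0.0499
finger_force: 0.0
```

Call:
servo_tool:
  plan:
    - [2.5,0,0,0,0,0,0]
    - [1.6,0,0,0,0,0,0]
    - [0.8,0,0,0,0,0,0]
    - [0.8,0,0,0,0,0,0]
    - [0.8,0,0,0,0,0,0]
    - [0.8,0,0,0,0,0,0]
  force: 60

```text
clock: 3.85
position: [0.4344, 0.16, 0.0492]
tool_rot: [3.141, 0.0, 2.679]
force: [-0.3, -0.3, 8.3]
grip_width: 0.0115
finger_force: 58.3
```

Call:
servo_tool:
  plan:
    - [0.8,0,0,-0.5,0,0,0]
    - [0.8,0,0,-1.5,0,0,0]
    - [0.8,0,0,-3,0,0,0]
    - [0.8,0,0,-5,0,0,0]
    - [0.8,0,0,-7.5,0,0,0]
    - [0.8,0,0,-10,0,0,0]
    - [0.8,0,0,-11.5,0,0,0]
    - [0.8,0,0,-12,0,0,0]
    - [0.8,0,0,-12,0,0,0]

```text
clock: 4.75
position: [0.4343, 0.16, 0.1695]
tool_rot: [3.14, 0.001, 2.68]
force: [-0.9, 0.3, -1.4]
grip_width: 0.0111
finger_force: 58.4
```

```bash
python3 - <<'E'
from w import *
s,f=snap("w3");print(s["clock"],s["position"].round(4),np.degrees(s["tool_rot"]).round(1),s["force"],s["moment"],s["grip_width"])
f=bot.grab_frame("scene");
c=cv2.resize(f["frame"][170:330,240:400],None,fx=3,fy=3)
w=cv2.resize(cv2.imread("pics/w3.png")[150:350,200:360],(384,480))
cv2.imwrite("pics/c3.png",np.hstack([c[:, :400],w]))
E
```

```text
4.75 [0.4343 0.16   0.1695] [179.9   0.  153.5] [-0.94597387  0.31103601 -1.44854109] [-0.00851689 -0.02278831  0.02664255] 0.011127991894349753
```

View pics/c3.png

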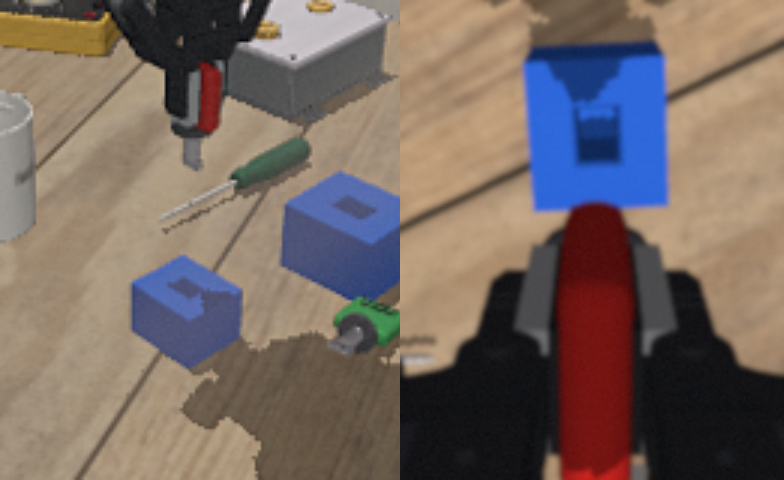

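The scene crop shows the key held upright and clear of the stand, and the empty pocket shows in the wrist view around (600,133). Next I'll measure the key's offset along the tool and the stand pocket for the return.

```bash
python3 - <<'E'
from w import *
s=bot.observe();f=bot.grab_frame("wrist");im=f["frame"];cv2.imwrite("pics/w4.png",im)
for c in blobs(im,(0,100,30),(8,255,255),300):
    x,y,w,h=cv2.boundingRect(c);print("red",x,y,w,h)
print([(v,im[v,281].tolist()) for v in range(228,300,3)]);print([(v,im[v,281].tolist()) for v in range(335,372,3)])
# stand top face: bright blue
for lo in (130,):
  for c in blobs(im,(105,120,60),(130,255,255),1000):
    print("blue",c[:,0].mean(0),rect(cast(f,c[:,0],.04,s)))
    hsv=cv2.cvtColor(im,cv2.COLOR_BGR2HSV)
x0,y0=250,165
print([(v,im[v,265].tolist()[0]) for v in range(160,245,2)])
print([(u,im[195,u].tolist()[0]) for u in range(240,325,2)])
E
```

```text
red 264 236 35 124
red 490 273 70 49
red 501 304 59 33
[(228, [219, 104, 47]), (231, [218, 102, 47]), (234, [106, 56, 72]), (237, [12, 14, 80]), (240, [11, 14, 81]), (243, [12, 17, 81]), (246, [12, 14, 81]), (249, [11, 12, 81]), (252, [8, 12, 81]), (255, [10, 12, 81]), (258, [9, 16, 81]), (261, [8, 5, 81]), (264, [14, 16, 84]), (267, [14, 18, 96]), (270, [14, 18, 108]), (273, [19, 20, 114]), (276, [19, 20, 116]), (279, [19, 24, 119]), (282, [19, 20, 118]), (285, [18, 21, 117]), (288, [23, 24, 119]), (291, [16, 18, 116]), (294, [16, 19, 117]), (297, [15, 19, 118])]
[(335, [20, 22, 119]), (338, [21, 23, 118]), (341, [16, 19, 115]), (344, [17, 18, 118]), (347, [23, 26, 151]), (350, [33, 35, 194]), (353, [34, 37, 197]), (356, [33, 36, 191]), (359, [72, 74, 140]), (362, [94, 96, 99]), (365, [41, 41, 42]), (368, [23, 20, 20]), (371, [16, 17, 16])]
blue [109.58126722 184.70247934] (array([358.5,  36.9]), array([89.4, 78.5]), 68.9)
blue [282.5        203.47033898] (array([434.4, 160.4]), array([49.5, 60. ]), 66.2)
[(160, 71), (162, 67), (164, 68), (166, 71), (168, 75), (170, 85), (172, 88), 
[... 247 characters left out ...]
8), (216, 219), (218, 219), (220, 219), (222, 218), (224, 218), (226, 218), (228, 218), (230, 217), (232, 216), (234, 217), (236, 218), (238, 194), (240, 138), (242, 128), (244, 107)]
[(240, 126), (242, 125), (244, 124), (246, 118), (248, 117), (250, 122), (252, 152), (254, 212), (256, 219), (258, 220), (260, 220), (262, 219), (264, 219), (266, 219), (268, 219), (270, 219), (272, 193), (274, 175), (276, 197), (278, 193), (280, 200), (282, 202), (284, 201), (286, 204), (288, 197), (290, 163), (292, 180), (294, 219), (296, 220), (298, 219), (300, 219), (302, 219), (304, 219), (306, 220), (308, 219), (310, 213), (312, 147), (314, 125), (316, 126), (318, 130), (320, 134), (322, 134), (324, 134)]
```

The key sits centred in the grip, with an offset under 1 mm. I'm moving to hover over the loose stud and turning the key toward its slot.

Call:
servo_tool:
  plan:
    - [0.8,-1,-1.3,-0.5,0,0,4]
    - [0.8,-3,-4,-1,0,0,11]
    - [0.8,-6,-8,-2,0,0,19]
    - [0.8,-9,-12,-3,0,0,27]
    - [0.8,-12,-16,-3,0,0,35]
    - [0.8,-15,-20,-3,0,0,43]
    - [0.8,-18,-24,-3,0,0,51]
    - [0.8,-20.5,-27.2,-3,0,0,59]
    - [0.8,-22.4,-29.6,-3,0,0,67]
    - [0.8,-23.2,-30.6,-3,0,0,74]

```text
clock: 5.9
position: [0.5046, -0.2214, 0.1984]
tool_rot: [-3.141, 0.002, 1.377]
force: [-0.9, 0.6, -1.2]
grip_width: 0.0114
finger_force: 58.4
```

Call:
servo_tool:
  plan:
    - [0.8,0,0,0,0,0,8]
    - [0.8,0,0,0,0,0,16]
    - [0.8,0,0,0,0,0,21.5]
    - [0.8,0,0,0,0,0,21.5]
    - [0.8,0,0,0,0,0,21.5]
    - [0.8,0,0,0,0,0,21.5]

```text
clock: 6.5
position: [0.5052, -0.2176, 0.1987]
tool_rot: [-3.141, 0.0, 1.015]
force: [-0.8, 0.4, -1.3]
grip_width: 0.0114
finger_force: 58.4
```

```bash
python3 - <<'E'
from w import *
s,f=snap("w5");print(s["clock"],s["position"].round(4),np.degrees(s["tool_rot"]).round(1),s["qpos"].round(2))
im=f["frame"]
for c in blobs(im,(12,110,90),(30,255,255),100):
    P=cast(f,c[:,0],.068,s);(x,y),r=cv2.minEnclosingCircle(P[:,:2].astype(np.float32)*1000)
    print(c[:,0].mean(0),cv2.contourArea(c),rect(P),x,y,r)
x,y=285,200
cv2.imwrite("pics/c5.png",cv2.resize(im[120:270,190:390],None,fx=4,fy=4,interpolation=cv2.INTER_CUBIC))
E
```

```text
6.5 [ 0.5052 -0.2176  0.1987] [-180.     0.    58.1] [-0.15  0.52  0.63  1.86 -0.38  0.89  0.11]
[505.35360679  85.19519095] 2803.5 (array([ 716., -244.]), array([103.3,  84.8]), 9.2) 715.60400390625 -240.4698028564453 63.22084426879883
[280.08536585 201.31707317] 646.0 (array([ 506.1, -216.2]), array([25.7, 25.2]), 8.1) 506.2976379394531 -215.96958923339844 13.30477237701416
```

View pics/c5.png

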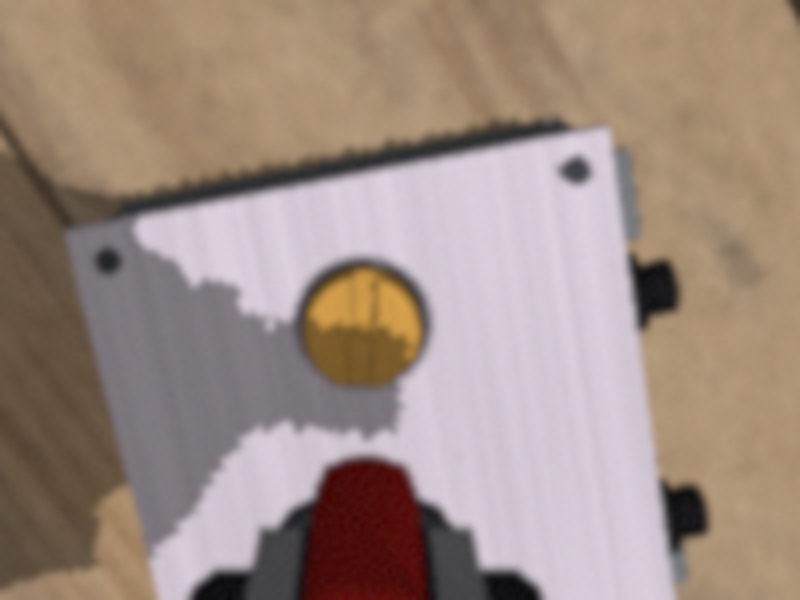

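The loose stud is at crop (364,323), with its slot nearly along the image column, so the key is roughly aligned already. I'll measure the slot angle more closely.

```bash
python3 - <<'E'
from w import *
s=bot.observe();f=bot.grab_frame("wrist")
acc=np.mean([bot.grab_frame("wrist")["frame"].astype(float) for _ in range(4)],0)
g=acc.mean(2)
for v in range(184,218,2): print(v,g[v,264:298].round().astype(int).tolist())
E
```

```text
184 [209, 207, 207, 208, 209, 207, 205, 205, 201, 194, 188, 183, 172, 161, 154, 151, 150, 152, 158, 166, 172, 180, 190, 201, 210, 215, 215, 212, 210, 209, 208, 206, 206, 207]
186 [209, 207, 206, 207, 206, 199, 186, 167, 145, 124, 108, 94, 82, 75, 75, 78, 78, 80, 87, 97, 101, 103, 111, 131, 154, 175, 192, 202, 206, 209, 208, 206, 205, 206]
188 [211, 207, 203, 193, 175, 149, 120, 93, 72, 62, 62, 66, 72, 85, 103, 118, 122, 121, 117, 107, 95, 84, 74, 70, 75, 93, 117, 147, 173, 193, 204, 207, 206, 206]
190 [210, 200, 178, 146, 109, 77, 63, 62, 74, 90, 107, 120, 124, 124, 129, 138, 142, 139, 128, 113, 111, 116, 110, 99, 86, 75, 71, 79, 105, 140, 173, 194, 203, 206]
192 [199, 169, 127, 87, 66, 70, 88, 108, 126, 137, 143, 145, 143, 134, 132, 139, 143, 138, 121, 105, 118, 140, 147, 144, 135, 119, 98, 78, 72, 86, 121, 160, 189, 202]
194 [175, 130, 86, 71, 84, 108, 130, 142, 146, 147, 145, 144, 143, 136, 133, 139, 144, 143, 136, 124, 128, 141, 147, 149, 149, 148, 137, 117, 93, 75, 80, 115, 156, 188]
196 [135, 89, 71, 88, 116, 137, 146, 147, 148, 146, 145, 144, 142, 138, 136, 142, 146, 143, 133,
[... 945 characters left out ...]
, 83, 80, 78, 84, 85, 84, 86, 86, 86, 93, 110, 123, 122, 123, 146, 176, 196]
210 [119, 113, 103, 90, 84, 82, 84, 85, 84, 85, 84, 84, 80, 79, 82, 83, 84, 81, 78, 79, 84, 85, 86, 85, 86, 84, 85, 90, 105, 127, 156, 183, 199, 205]
212 [122, 121, 118, 111, 100, 90, 84, 84, 84, 84, 84, 84, 80, 78, 80, 82, 82, 80, 78, 78, 83, 85, 84, 84, 83, 86, 94, 113, 141, 172, 195, 207, 209, 206]
214 [122, 122, 123, 122, 120, 112, 103, 95, 89, 85, 84, 84, 81, 78, 81, 82, 82, 80, 78, 79, 82, 85, 85, 88, 101, 124, 149, 172, 190, 203, 210, 213, 211, 207]
216 [121, 122, 122, 124, 124, 122, 119, 115, 109, 103, 98, 93, 90, 90, 92, 92, 92, 92, 89, 88, 92, 96, 102, 106, 117, 145, 176, 198, 208, 211, 211, 212, 212, 209]
```

```bash
python3 - <<'E'
from w import *
s=bot.observe();f=bot.grab_frame("wrist")
print(s["clock"],s["position"],s["tool_rot"],f["T_tool_cam"].round(4).tolist())
for p,z in(((280.1,201.5),.068),((280.5,192),.068),((279.9,212),.068),((281.5,236),.1987),((281.5,300),.2365)):
    P=cast(f,p,z,s)[0];print(p,P.round(4),tool(s,P-s["position"]))
c=[c for c in blobs(f["frame"],(12,80,60),(30,255,255),100) if abs(c[:,0,0].mean()-280)<10][0]
print(cv2.boundingRect(c),cv2.minEnclosingCircle(c))
E
```

```text
6.8 [ 0.50537517 -0.21753252  0.19886378] [ 3.14154201e+00 -9.06126109e-05  1.01299021e+00] [[0.0023, -0.9629, -0.2699, 0.0679], [1.0, 0.0022, 0.0006, 0.0008], [0.0001, -0.2699, 0.9629, -0.1423], [0.0, 0.0, 0.0, 1.0]]
(280.1, 201.5) [ 0.5063 -0.2162  0.068 ] [1.600e-01 1.000e-02 1.309e+01]
(280.5, 192) [ 0.511  -0.2093  0.068 ] [ 1.    0.04 13.09]
(279.9, 212) [ 0.5012 -0.2241  0.068 ] [-7.800e-01 -1.000e-02  1.309e+01]
(281.5, 236) [ 0.5152 -0.2039  0.1987] [1.68 0.11 0.02]
(281.5, 300) [ 0.5093 -0.2132  0.2365] [ 0.58  0.11 -3.76]
(0, 0, 560, 323) ((290.51251220703125, 121.5), 294.6995544433594)
```

Call:
servo_tool:
  plan:
    - [0.8,0.1,-0.05,1,0,0,0]
    - [0.8,0.16,-0.09,2.5,0,0,1]
    - [0.8,0.16,-0.09,4.5,0,0,1]
    - [0.8,0.16,-0.09,6,0,0,1]
    - [0.8,0.16,-0.09,7,0,0,1]
    - [0.8,0.16,-0.09,7.5,0,0,1]
    - [0.8,0.16,-0.09,7.5,0,0,1]
    - [0.8,0.16,-0.09,7.5,0,0,1]

```text
clock: 7.65
position: [0.5057, -0.2158, 0.1242]
tool_rot: [3.141, -0.0, 0.995]
force: [0.9, 0.3, -1.0]
grip_width: 0.0112
finger_force: 58.5
```

```bash
python3 - <<'E'
from w import *
s=bot.observe();F=[bot.grab_frame("wrist") for _ in range(3)];f=F[0]
im=np.mean([a["frame"].astype(float) for a in F],0).astype(np.uint8)
print(s["clock"],s["position"].round(4),np.degrees(s["tool_rot"]).round(2),s["force"].round(2),s["moment"].round(3))
cv2.imwrite("pics/c6.png",cv2.resize(im[190:270,230:330],None,fx=7,fy=7,interpolation=cv2.INTER_CUBIC))
g=im.mean(2)
for v in range(212,246,3): print(v,g[v,256:308].round().astype(int).tolist())
E
```

```text
7.65 [ 0.5057 -0.2158  0.1242] [179.97  -0.    57.02] [ 0.9   0.28 -1.04] [-0.003  0.    -0.026]
212 [126, 125, 123, 122, 120, 120, 119, 119, 119, 125, 131, 125, 106, 83, 68, 61, 58, 56, 55, 56, 61, 73, 89, 99, 102, 103, 101, 97, 91, 83, 77, 73, 72, 69, 68, 71, 83, 103, 131, 158, 180, 195, 203, 207, 206, 205, 203, 205, 207, 208, 208, 208]
215 [126, 126, 124, 122, 121, 116, 109, 95, 82, 70, 63, 59, 55, 56, 56, 63, 71, 82, 92, 98, 106, 115, 130, 138, 141, 141, 141, 137, 130, 115, 100, 95, 89, 82, 73, 70, 67, 65, 65, 70, 87, 115, 146, 175, 196, 203, 204, 205, 206, 207, 208, 208]
218 [126, 126, 125, 121, 110, 95, 77, 65, 58, 57, 56, 60, 71, 91, 111, 127, 134, 138, 141, 141, 134, 130, 134, 142, 143, 142, 134, 117, 101, 105, 124, 140, 146, 144, 140, 129, 113, 95, 79, 68, 63, 63, 72, 103, 141, 172, 191, 201, 205, 206, 207, 207]
221 [124, 124, 120, 107, 89, 71, 61, 59, 61, 65, 74, 81, 86, 92, 96, 96, 93, 95, 106, 111, 107, 110, 125, 133, 128, 118, 106, 97, 89, 93, 102, 106, 104, 113, 127, 129, 121, 117, 118, 108, 86, 67, 63, 69, 81, 103, 137, 166, 176, 172, 175, 187]
224 [122, 117, 106, 88, 
[... 1064 characters left out ...]
120, 119, 119]
239 [121, 122, 121, 115, 107, 97, 85, 81, 84, 85, 85, 85, 83, 73, 55, 39, 29, 31, 30, 30, 32, 29, 33, 32, 34, 34, 32, 33, 33, 33, 33, 34, 35, 35, 37, 46, 62, 77, 85, 85, 83, 79, 80, 86, 100, 110, 115, 118, 119, 120, 119, 120]
242 [119, 120, 122, 121, 119, 117, 110, 99, 89, 85, 83, 79, 67, 47, 35, 29, 30, 30, 30, 31, 32, 30, 32, 31, 32, 33, 33, 34, 34, 32, 35, 34, 36, 35, 35, 33, 40, 56, 70, 79, 82, 89, 99, 111, 119, 121, 120, 119, 118, 120, 120, 120]
245 [119, 120, 121, 122, 122, 120, 118, 106, 89, 71, 54, 42, 35, 30, 30, 31, 30, 31, 32, 31, 29, 32, 31, 33, 30, 32, 35, 34, 35, 35, 34, 36, 35, 36, 36, 35, 36, 38, 43, 52, 67, 85, 103, 114, 120, 123, 123, 120, 119, 119, 120, 120]
```

View pics/c6.png

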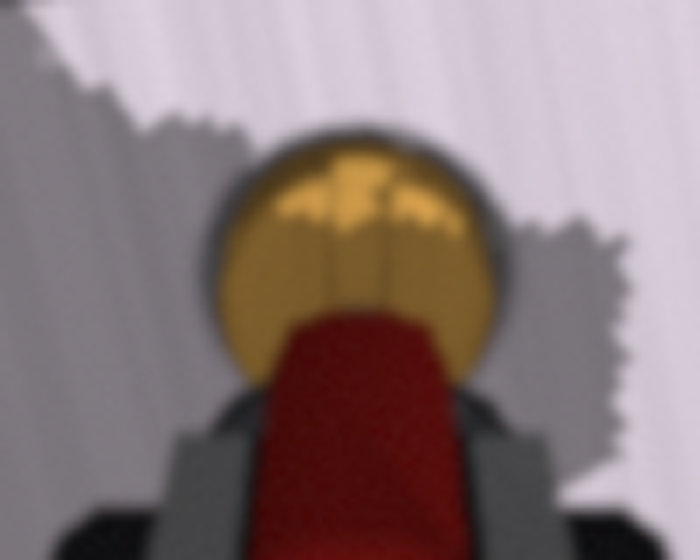

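The slot centre (360) and handle centre (360) line up in the crop. I'm going down into the slot slowly.

Call:
servo_tool:
  plan:
    - [0.8,0,-0.02,0.6,0,0,0]
    - [0.8,0,-0.02,1.2,0,0,0]
    - [0.8,0,-0.02,1.6,0,0,0]
    - [0.8,0,-0.02,1.8,0,0,0]
    - [0.8,0,-0.02,2.0,0,0,0]
    - [0.8,0,-0.02,2.15,0,0,0]
    - [0.8,0,-0.02,2.25,0,0,0]
    - [0.8,0,-0.02,2.25,0,0,0]

```text
clock: 8.6
position: [0.5053, -0.2155, 0.1013]
tool_rot: [3.142, 0.0, 0.995]
force: [0.4, -0.2, -2.1]
grip_width: 0.0112
finger_force: 58.5
```

Call:
servo_tool:
  plan:
    - [0.8,0,0,0.1,0,0,0]
    - [0.8,0,0,0.2,0,0,0]
    - [0.8,0,0,0.3,0,0,0]
    - [0.8,0,0,0.35,0,0,0]
    - [0.8,0,0,0.35,0,0,0]

```text
clock: 9.1
position: [0.5054, -0.2156, 0.0978]
tool_rot: [3.141, -0.0, 0.995]
force: [0.8, 0.1, 3.0]
grip_width: 0.0115
finger_force: 59.1
```

Call:
servo_tool:
  plan:
    - [0.8,0,0,0.1,0,0,0]
    - [0.8,0,0,0.2,0,0,0]
    - [0.8,0,0,0.3,0,0,0]
    - [0.8,0,0,0.3,0,0,0]

```text
clock: 9.5
position: [0.5054, -0.2155, 0.0947]
tool_rot: [3.142, 0.0, 0.995]
force: [0.4, 0.2, 3.3]
grip_width: 0.0113
finger_force: 59.2
```

Call:
servo_tool:
  plan:
    - [0.8,0,0,0.05,0,0,0]
    - [0.8,0,0,0.1,0,0,0]
    - [0.8,0,0,0.1,0,0,0]

```text
clock: 9.8
position: [0.5054, -0.2155, 0.0938]
tool_rot: [3.141, -0.0, 0.995]
force: [0.2, -0.2, 4.3]
grip_width: 0.0111
finger_force: 59.3
```

Call:
servo_tool:
  plan:
    - [0.8,0,0,0.04,0,0,0]
    - [0.8,0,0,0.08,0,0,0]
    - [0.8,0,0,0.08,0,0,0]

```text
clock: 10.1
position: [0.5054, -0.2156, 0.093]
tool_rot: [3.141, 0.0, 0.995]
force: [0.4, -0.0, 4.4]
grip_width: 0.0113
finger_force: 59.3
```

Call:
servo_tool:
  plan:
    - [0.8,0,0,0.04,0,0,0]
    - [0.8,0,0,0.08,0,0,0]
    - [0.8,0,0,0.08,0,0,0]

```text
clock: 10.4
position: [0.5054, -0.2155, 0.0922]
tool_rot: [3.142, 0.0, 0.995]
force: [2.0, 0.1, 4.1]
grip_width: 0.0111
finger_force: 59.3
```

Call:
servo_tool:
  plan:
    - [0.8,0,0,0.04,0,0,0]
    - [0.8,0,0,0.08,0,0,0]
    - [0.8,0,0,0.08,0,0,0]

```text
clock: 10.7
position: [0.5054, -0.2155, 0.0914]
tool_rot: [3.141, 0.0, 0.995]
force: [0.8, 0.3, 5.1]
grip_width: 0.0112
finger_force: 59.3
```

Call:
servo_tool:
  plan:
    - [0.8,0,0,0.04,0,0,0]
    - [0.8,0,0,0.08,0,0,0]
    - [0.8,0,0,0.08,0,0,0]

```text
clock: 11.0
position: [0.5053, -0.2155, 0.0906]
tool_rot: [3.142, -0.0, 0.995]
force: [0.6, -0.5, 5.9]
grip_width: 0.0116
finger_force: 59.5
```

Call:
servo_tool:
  plan:
    - [0.8,0,0,0.04,0,0,0]
    - [0.8,0,0,0.08,0,0,0]
    - [0.8,0,0,0.08,0,0,0]

```text
clock: 11.3
position: [0.5054, -0.2156, 0.0902]
tool_rot: [3.141, -0.0, 0.995]
force: [-1.5, -0.5, 15.8]
grip_width: 0.011
finger_force: 61.1
```

The floor is felt at a TCP z of about 0.0902. I'll back off 0.8 mm and turn in small steps while watching the moment.

Call:
servo_tool:
  plan:
    - [0.8,0,0,-0.12,0,0,0]
    - [0.8,0,0,-0.12,0,0,3]
    - [0.8,0,0,-0.12,0,0,6]
    - [0.8,0,0,-0.12,0,0,9]
    - [0.8,0,0,-0.12,0,0,11]
    - [0.8,0,0,-0.12,0,0,11]

```text
clock: 11.9
position: [0.5053, -0.2155, 0.091]
tool_rot: [3.142, 0.0, 0.803]
force: [0.3, -1.3, 3.8]
grip_width: 0.011
finger_force: 59.3
```

```bash
cat > o.py <<'E'
from workcell import bot
import numpy as np
s=bot.observe();print(s["clock"],s["position"].round(4),np.degrees(s["tool_rot"]).round(2),s["force"].round(2),s["moment"].round(3),s["joint_efforts"][-1].round(3))
E
python3 o.py
```

```text
11.9 [ 0.5053 -0.2155  0.091 ] [1.800e+02 2.000e-02 4.599e+01] [ 0.27 -1.3   3.79] [-0.132 -0.256  0.067] -0.866
```

Call:
servo_tool:
  plan:
    - [0.8,0,0,0,0,0,2]
    - [0.8,0,0,0,0,0,4]
    - [0.8,0,0,0,0,0,6]
    - [0.8,0,0,0,0,0,8]
    - [0.8,0,0,0,0,0,8]

```text
clock: 12.4
position: [0.5054, -0.2155, 0.091]
tool_rot: [3.141, 0.0, 0.662]
force: [2.1, -1.2, 5.1]
grip_width: 0.0115
finger_force: 59.3
```

```bash
python3 o.py
```

```text
12.4 [ 0.5054 -0.2155  0.091 ] [1.7999e+02 1.0000e-02 3.7910e+01] [ 2.07 -1.16  5.09] [-0.305 -0.409 -0.006] -0.814
```

Call:
servo_tool:
  plan:
    - [0.8,0,0,0,0,0,3]
    - [0.8,0,0,0,0,0,6]
    - [0.8,0,0,0,0,0,9]
    - [0.8,0,0,0,0,0,12]
    - [0.8,0,0,0,0,0,12]

```text
clock: 12.9
position: [0.5055, -0.2157, 0.091]
tool_rot: [3.141, 0.0, 0.453]
force: [2.7, -1.1, 4.9]
grip_width: 0.0112
finger_force: 59.3
```

```bash
python3 o.py
```

```text
12.9 [ 0.5055 -0.2157  0.091 ] [179.96   0.    25.97] [ 2.73 -1.12  4.92] [-0.374 -0.629  0.017] -1.232
```

Call:
servo_tool:
  plan:
    - [0.8,0.02,0.03,0,0,0,2]
    - [0.8,0.02,0.03,0,0,0,5]
    - [0.8,0.02,0.03,0,0,0,8]
    - [0.8,0.02,0.03,0,0,0,11]
    - [0.8,0.02,0.03,0,0,0,14]
    - [0.8,0.02,0.03,0,0,0,14]

```text
clock: 13.5
position: [0.5057, -0.2158, 0.091]
tool_rot: [3.141, 0.0, 0.209]
force: [2.2, -1.7, 5.2]
grip_width: 0.0114
finger_force: 59.3
```

```bash
python3 o.py
```

```text
13.5 [ 0.5057 -0.2158  0.091 ] [1.7998e+02 1.0000e-02 1.1950e+01] [ 2.25 -1.68  5.21] [-0.542 -0.59   0.02 ] -1.243
```

Call:
servo_tool:
  plan:
    - [0.8,0.03,0.03,0,0,0,2]
    - [0.8,0.03,0.03,0,0,0,5]
    - [0.8,0.03,0.03,0,0,0,8]
    - [0.8,0.03,0.03,0,0,0,11]
    - [0.8,0.03,0.03,0,0,0,13]
    - [0.8,0.03,0.03,0,0,0,13]

```text
clock: 14.1
position: [0.5059, -0.216, 0.091]
tool_rot: [3.141, 0.0, -0.018]
force: [1.0, -3.0, 4.8]
grip_width: 0.0113
finger_force: 59.3
```

```bash
python3 o.py
```

```text
14.1 [ 0.5059 -0.216   0.091 ] [ 1.7998e+02  1.0000e-02 -1.0300e+00] [ 0.99 -3.04  4.78] [-0.708 -0.289  0.018] -0.904
```

Call:
servo_tool:
  plan:
    - [0.8,0,0.04,0,0,0,2]
    - [0.8,0,0.04,0,0,0,4]
    - [0.8,0,0.04,0,0,0,6]
    - [0.8,0,0.04,0,0,0,6]

```text
clock: 14.5
position: [0.5059, -0.2163, 0.0909]
tool_rot: [3.141, 0.0, -0.124]
force: [0.6, -2.3, 5.1]
grip_width: 0.0115
finger_force: 59.3
```

```bash
python3 o.py
```

```text
14.5 [ 0.5059 -0.2163  0.0909] [ 1.7999e+02  1.0000e-02 -7.0800e+00] [ 0.65 -2.29  5.1 ] [-0.324 -0.268  0.011] -0.84
```

Call:
servo_tool:
  plan:
    - [0.8,0,0.03,0,0,0,1.5]
    - [0.8,0,0.03,0,0,0,3]
    - [0.8,0,0.03,0,0,0,4]
    - [0.8,0,0.03,0,0,0,4]

```text
clock: 14.9
position: [0.5059, -0.2166, 0.0909]
tool_rot: [3.142, 0.0, -0.192]
force: [0.7, -0.9, 4.3]
grip_width: 0.011
finger_force: 59.4
```

```bash
python3 o.py
```

```text
14.9 [ 0.5059 -0.2166  0.0909] [ 1.800e+02  1.000e-02 -1.102e+01] [ 0.71 -0.89  4.3 ] [-0.032 -0.175  0.042] -0.494
```

Call:
servo_tool:
  plan:
    - [0.8,0,0,0,0,0,1]
    - [0.8,0,0,0,0,0,2]
    - [0.8,0,0,0,0,0,2.5]
    - [0.8,0,0,0,0,0,2.5]

```text
clock: 15.3
position: [0.5059, -0.2167, 0.091]
tool_rot: [3.141, 0.0, -0.236]
force: [0.3, -1.0, 3.7]
grip_width: 0.0112
finger_force: 59.3
```

```bash
python3 o.py
```

```text
15.3 [ 0.5059 -0.2167  0.091 ] [ 1.7999e+02  1.0000e-02 -1.3500e+01] [ 0.33 -0.99  3.75] [-0.186  0.021  0.041] -0.288
```

Call:
servo_tool:
  plan:
    - [0.8,0,0,0,0,0,1]
    - [0.8,0,0,0,0,0,2]
    - [0.8,0,0,0,0,0,2.5]
    - [0.8,0,0,0,0,0,2.5]

```text
clock: 15.7
position: [0.5059, -0.2167, 0.091]
tool_rot: [3.141, 0.0, -0.279]
force: [-1.0, -2.1, 5.1]
grip_width: 0.0117
finger_force: 59.3
```

```bash
python3 o.py
```

```text
15.7 [ 0.5059 -0.2167  0.091 ] [179.98   0.   -16.  ] [-1.04 -2.09  5.14] [-0.598  0.155  0.007] -0.299
```

Call:
servo_tool:
  plan:
    - [0.8,0,0.02,0,0,0,1]
    - [0.8,0,0.02,0,0,0,2]
    - [0.8,0,0.02,0,0,0,2.5]
    - [0.8,0,0.02,0,0,0,2.5]

```text
clock: 16.1
position: [0.5059, -0.2169, 0.091]
tool_rot: [3.141, 0.0, -0.323]
force: [-0.7, -2.2, 4.6]
grip_width: 0.0108
finger_force: 59.3
```

```bash
python3 o.py
```

```text
16.1 [ 0.5059 -0.2169  0.091 ] [179.99   0.   -18.5 ] [-0.66 -2.22  4.6 ] [-0.536  0.181  0.102] -0.31
```

```bash
cat > o2.py <<'E'
from workcell import bot
import numpy as np
a=[]
for i in range(5):
    s=bot.observe();a.append(np.r_[s["force"],s["moment"]]);bot.grab_frame("wrist")
print(s["clock"],s["position"].round(4),np.degrees(s["tool_rot"]).round(2),np.mean(a,0).round(3),np.array(a)[:,5].round(3))
E
python3 o2.py
```

```text
16.3 [ 0.5058 -0.2169  0.091 ] [180.     0.   -18.47] [-0.62  -2.281  4.522 -0.589  0.216  0.048] [ 0.102  0.043 -0.004  0.017  0.083]
```

Call:
servo_tool:
  plan:
    - [0.8,0,0.02,0,0,0,1]
    - [0.8,0,0.02,0,0,0,2]
    - [0.8,0,0.02,0,0,0,2]

```text
clock: 16.65
position: [0.5058, -0.217, 0.091]
tool_rot: [3.142, 0.0, -0.358]
force: [-0.9, -2.0, 5.3]
grip_width: 0.0115
finger_force: 59.3
```

```bash
python3 o2.py
```

```text
16.85 [ 0.5058 -0.2169  0.091 ] [-1.800e+02  1.000e-02 -2.046e+01] [-0.581 -1.92   5.003 -0.438  0.158  0.057] [ 0.122  0.039 -0.01   0.101  0.031]
```

Call:
servo_tool:
  plan:
    - [0.8,0,0,0,0,0,1]
    - [0.8,0,0,0,0,0,1.5]
    - [0.8,0,0,0,0,0,1.5]

```text
clock: 17.2
position: [0.5059, -0.217, 0.091]
tool_rot: [3.141, -0.0, -0.384]
force: [-0.9, -1.3, 4.3]
grip_width: 0.011
finger_force: 59.3
```

```bash
python3 o2.py
```

```text
17.4 [ 0.5058 -0.217   0.091 ] [180.     0.   -21.97] [-0.753 -1.931  4.367 -0.442  0.182  0.056] [0.094 0.065 0.053 0.03  0.04 ]
```

Call:
servo_tool:
  plan:
    - [0.8,0,0,0,0,0,0.8]
    - [0.8,0,0,0,0,0,1.5]
    - [0.8,0,0,0,0,0,1.5]

```text
clock: 17.75
position: [0.5058, -0.217, 0.091]
tool_rot: [3.141, -0.0, -0.411]
force: [-1.0, -1.9, 4.2]
grip_width: 0.0115
finger_force: 59.3
```

```bash
python3 o2.py
```

```text
17.95 [ 0.5058 -0.217   0.091 ] [180.    -0.   -23.47] [-1.241 -1.544  4.232 -0.503  0.213  0.098] [0.149 0.076 0.102 0.057 0.109]
```

Call:
servo_tool:
  plan:
    - [0.8,0,0,0,0,0,0.8]
    - [0.8,0,0,0,0,0,1.5]
    - [0.8,0,0,0,0,0,1.5]

```text
clock: 18.3
position: [0.5058, -0.2171, 0.091]
tool_rot: [3.141, -0.0, -0.437]
force: [-1.3, -2.5, 4.4]
grip_width: 0.0113
finger_force: 59.3
```

```bash
python3 o2.py
```

```text
18.5 [ 0.5058 -0.217   0.091 ] [179.99  -0.   -24.97] [-0.937 -1.948  4.579 -0.625  0.221  0.108] [0.155 0.089 0.109 0.124 0.063]
```

The moment has risen to about 0.1 N m, so this is the stop. I'll relieve it slightly and lift so the stud can rise into its catch.

Call:
servo_tool:
  plan:
    - [0.8,0,0,0,0,0,-0.5]
    - [0.8,0,0,-0.15,0,0,-0.5]
    - [0.8,0,0,-0.3,0,0,-0.5]
    - [0.8,0,0,-0.45,0,0,-0.5]
    - [0.8,0,0,-0.6,0,0,-0.5]
    - [0.8,0,0,-0.7,0,0,-0.5]
    - [0.8,0,0,-0.8,0,0,-0.5]
    - [0.8,0,0,-0.8,0,0,-0.5]

```text
clock: 19.35
position: [0.5058, -0.2169, 0.0991]
tool_rot: [-3.142, 0.0, -0.427]
force: [-1.2, -2.2, -1.8]
grip_width: 0.011
finger_force: 58.8
```

```bash
python3 o2.py
```

```text
19.55 [ 0.5058 -0.2169  0.099 ] [-1.7999e+02  1.0000e-02 -2.4470e+01] [-0.992 -2.103 -1.455 -0.602  0.302  0.044] [ 0.014  0.026 -0.     0.102  0.076]
```

Call:
servo_tool:
  plan:
    - [0.8,0,0.03,-0.2,0,0,0]
    - [0.8,0,0.03,-0.5,0,0,0]
    - [0.8,0,0.03,-1,0,0,0]
    - [0.8,0,0.03,-2,0,0,0]
    - [0.8,0,0.03,-4,0,0,0]
    - [0.8,0,0.03,-6,0,0,0]
    - [0.8,0,0.03,-8,0,0,0]
    - [0.8,0,0.03,-9.5,0,0,0]
    - [0.8,0,0.03,-10,0,0,0]
    - [0.8,0,0.03,-10,0,0,0]

```text
clock: 20.6
position: [0.5059, -0.2171, 0.1994]
tool_rot: [-3.141, -0.001, -0.427]
force: [-0.3, 0.2, -1.3]
grip_width: 0.0112
finger_force: 59.1
```

```bash
python3 - <<'E'
from w import *
s,f=snap("w7");f2=bot.grab_frame("wrist");im=f["frame"]
print(s["clock"],s["position"].round(4),np.degrees(s["tool_rot"]).round(1),s["force"].round(2))
for c in blobs(im,(12,80,60),(30,255,255),100):
    P=cast(f,c[:,0],.0655,s);print(c[:,0].mean(0),cv2.contourArea(c),rect(P))
sc=bot.grab_frame("scene")["frame"]
a=cv2.resize(im[110:270,190:390],None,fx=2.3,fy=2.3,interpolation=cv2.INTER_CUBIC)
b=cv2.resize(sc[155:205,300:340+36],(368*76//76,368*50//76),interpolation=cv2.INTER_CUBIC)
b=cv2.copyMakeBorder(b,0,a.shape[0]-b.shape[0],0,0,cv2.BORDER_CONSTANT)[:, :330]
cv2.imwrite("pics/c7.png",np.hstack([a,b]))
E
```

```text
20.6 [ 0.5059 -0.2171  0.1994] [-180.    -0.   -24.5] [-0.32  0.16 -1.34]
[189.22273725 138.87509149] 86153.5 (array([ 528.3, -155.9]), array([429. , 323.8]), 65.7)
[441.10206422 225.47477064] 19706.0 (array([ 408.8, -314.2]), array([173.4, 175.3]), 90.0)
[433.61413043 113.2826087 ] 2211.0 (array([ 518.6, -360.7]), array([80. , 40.3]), 85.0)
[12.54166667 81.23611111] 853.0 (array([682.9, -65.5]), array([23.4, 33.9]), 52.5)
[281.01190476 202.83333333] 673.0 (array([ 506.6, -218.2]), array([26.4, 26.2]), 65.7)
[375.82278481 197.75949367] 606.5 (array([ 476.6, -295.6]), array([24.9, 24.2]), 65.7)
[281.13286713 354.34965035] 322.5 (array([ 365.7, -154.5]), array([42.5, 28.5]), 65.7)
```

View pics/c7.png

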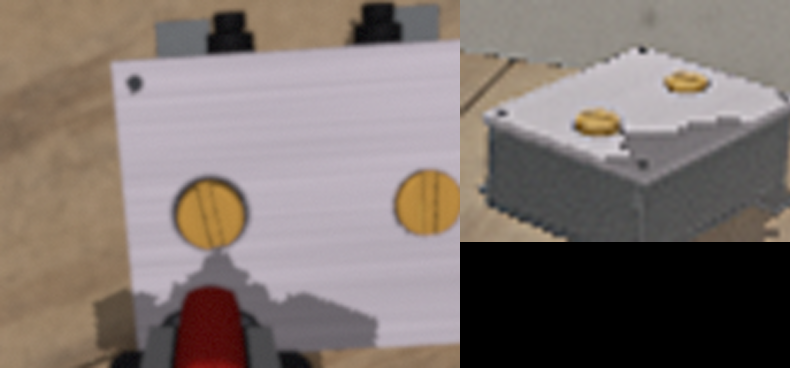

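The slot is tilted about 14° from the fastened stud's slot. That may be this box's catch offset, so I'll measure the angle and then probe the head depth with the key.

```bash
python3 - <<'E'
from w import *
s=bot.observe()
F=[bot.grab_frame("wrist") for _ in range(3)];f=F[0]
g=np.mean([a["frame"].astype(float) for a in F],0).mean(2)
def edges(lo,hi,rows):
    out=[]
    for v in rows:
        r=g[v,lo:hi];bg=cv2.GaussianBlur(r.reshape(1,-1),(0,0),6).ravel();d=bg-r
        k=[i for i in range(1,len(d)-1) if d[i]>d[i-1] and d[i]>=d[i+1] and d[i]>2]
        k=sorted(sorted(k,key=lambda i:-d[i])[:2]);out.append((v,[(lo+i,round(d[i])) for i in k]))
    return out
for nm,lo,hi in(("loose",270,292),("other",366,386)):
    print(nm)
    for o in edges(lo,hi,range(192,215,2)):print(o)
for p in ((281,203),):
    P=cast(f,p,.0655,s)[0];print(P,tool(s,P-s["position"]))
E
```

```text
loose
(192, [(275, 7)])
(194, [(276, 9), (281, 7)])
(196, [(276, 15), (282, 5)])
(198, [(276, 13), (283, 8)])
(200, [(277, 16), (283, 12)])
(202, [(278, 15), (283, 11)])
(204, [(278, 19), (284, 7)])
(206, [(279, 13), (284, 7)])
(208, [(279, 14), (285, 7)])
(210, [(279, 12), (285, 10)])
(212, [(280, 15), (285, 8)])
(214, [(271, 5), (281, 17)])
other
(192, [(374, 8), (379, 16)])
(194, [(373, 8), (379, 14)])
(196, [(374, 8), (379, 16)])
(198, [(374, 7), (379, 17)])
(200, [(374, 7), (379, 17)])
(202, [(374, 5), (379, 25)])
(204, [(374, 4), (379, 19)])
(206, [(374, 5), (379, 15)])
(208, [(367, 7), (379, 21)])
(210, [(374, 7), (379, 24)])
(212, [(371, 10), (374, 7)])
(214, [])
[ 0.50588851 -0.21805202  0.0655    ] [ 0.1   0.07 13.28]
```

The slot is at about −11° world (turn about 1.41 rad), which fits a catch just short of the stop I felt. I'll confirm the head has risen with a light probe.

Call:
servo_tool:
  plan:
    - [0.8,0,0,1,0,0,-3]
    - [0.8,0,0,3,0,0,-7]
    - [0.8,0,0,5.5,0,0,-12]
    - [0.8,0,0,7.5,0,0,-12]
    - [0.8,0,0,8.8,0,0,-12]
    - [0.8,0,0,9.4,0,0,-12]
    - [0.8,0,0,9.7,0,0,-12]
    - [0.8,0,0,9.9,0,0,-12]
    - [0.8,0,0,10.0,0,0,-12]
    - [0.8,0,0,10.0,0,0,-12]

```text
clock: 21.9
position: [0.5059, -0.2172, 0.0993]
tool_rot: [-3.142, -0.001, -0.218]
force: [0.3, 0.3, -1.8]
grip_width: 0.0114
finger_force: 59.0
```

Call:
servo_tool:
  plan:
    - [0.8,0,0,0.1,0,0,0]
    - [0.8,0,0,0.2,0,0,0]
    - [0.8,0,0,0.25,0,0,0]
    - [0.8,0,0,0.25,0,0,0]

```text
clock: 22.3
position: [0.506, -0.2174, 0.0969]
tool_rot: [-3.141, -0.001, -0.218]
force: [-0.8, 0.6, 7.6]
grip_width: 0.0116
finger_force: 60.4
```

There is contact at z = 0.097, so the head has risen into its catch. I'm withdrawing and carrying the key back.

Call:
servo_tool:
  plan:
    - [0.8,0,0,-0.3,0,0,0]
    - [0.8,0,0,-0.8,0,0,0]
    - [0.8,0,0,-1.8,0,0,0]
    - [0.8,0,0,-3.5,0,0,0]
    - [0.8,0,0,-5.5,0,0,0]
    - [0.8,0,0,-7.5,0,0,0]
    - [0.8,0,0,-9,0,0,0]
    - [0.8,0,0,-10,0,0,0]
    - [0.8,0,0,-10,0,0,0]

```text
clock: 23.2
position: [0.5062, -0.2174, 0.1976]
tool_rot: [-3.142, -0.002, -0.218]
force: [-0.3, -0.5, -2.1]
grip_width: 0.011
finger_force: 59.1
```

Call:
servo_tool:
  plan:
    - [0.8,-0.7,-1.5,0,0,0,-6]
    - [0.8,-2.2,-5,0,0,0,-14]
    - [0.8,-4,-9.3,0,0,0,-22]
    - [0.8,-5.8,-13.6,0,0,0,-30]
    - [0.8,-7.6,-17.9,0,0,0,-38]
    - [0.8,-9.4,-22.2,0,0,0,-46]
    - [0.8,-11.2,-26.5,0,0,0,-54]
    - [0.8,-13,-30.5,0,0,0,-62]
    - [0.8,-14.4,-33.6,0,0,0,-70]
    - [0.8,-15.1,-35.3,0,0,0,-78]

```text
clock: 24.2
position: [0.4333, 0.163, 0.1959]
tool_rot: [-3.141, 0.0, 1.153]
force: [0.1, -0.1, -1.0]
grip_width: 0.011
finger_force: 59.1
```

Call:
servo_tool:
  plan:
    - [0.8,0,0,0,0,0,-8]
    - [0.8,0,0,0,0,0,-16]
    - [0.8,0,0,0,0,0,-24]
    - [0.8,0,0,0,0,0,-32]
    - [0.8,0,0,0,0,0,-40]
    - [0.8,0,0,0,0,0,-48]
    - [0.8,0,0,0,0,0,-56]
    - [0.8,0,0,0,0,0,-64]
    - [0.8,0,0,0,0,0,-72]
    - [0.8,0,0,0,0,0,-80]

```text
clock: 25.2
position: [0.4341, 0.1599, 0.1959]
tool_rot: [-3.141, -0.001, 2.546]
force: [-1.2, 0.4, -1.6]
grip_width: 0.0113
finger_force: 59.1
```

Call:
servo_tool:
  plan:
    - [0.8,0,0,0,0,0,-6]
    - [0.8,0,0,0,0,0,-9]
    - [0.8,0,0,0,0,0,-9]
    - [0.8,0,0,0,0,0,-9]

```text
clock: 25.6
position: [0.4343, 0.1599, 0.1961]
tool_rot: [-3.141, -0.0, 2.695]
force: [0.2, -0.4, -0.3]
grip_width: 0.0116
finger_force: 59.1
```

```bash
python3 - <<'E'
from w import *
s=bot.observe();F=[bot.grab_frame("wrist") for _ in range(3)];im=F[0]["frame"]
cv2.imwrite("pics/w8.png",im)
print(s["clock"],s["position"].round(4),np.degrees(s["tool_rot"]).round(2),s["qpos"].round(2))
m=cv2.inRange(im,(195,80,30),(245,130,80))  # lit top face
c,_=cv2.findContours(cv2.morphologyEx(m,cv2.MORPH_CLOSE,np.ones((15,15))),cv2.RETR_EXTERNAL,cv2.CHAIN_APPROX_NONE)
for k in c:
    if cv2.contourArea(k)>500:
        P=cast(F[0],k[:,0],.04,s);r=rect(P);print(k[:,0].mean(0),r,tool(s,np.r_[r[0]/1000,.04]-s["position"]))
for k in blobs(im,(0,100,30),(8,255,255),300): print("red",cv2.boundingRect(k))
cv2.imwrite("pics/c8.png",cv2.resize(im[140:340,180:380],None,fx=2.5,fy=2.5))
E
```

```text
25.6 [0.4343 0.1599 0.1961] [-1.7997e+02 -3.0000e-02  1.5441e+02] [-0.74  0.33  0.32  2.06 -0.15  0.77  0.8 ]
[282.08571429 198.28571429] (array([436.5, 159.1]), array([47.6, 54.5]), 65.8) [-0.24  0.03 15.61]
[116.98671096 179.19601329] (array([355.2,  28.1]), array([68.2, 76.6]), 68.9) [  1.44 -15.29  15.62]
red (264, 234, 35, 126)
red (473, 265, 67, 45)
red (484, 292, 68, 32)
```

View pics/c8.png

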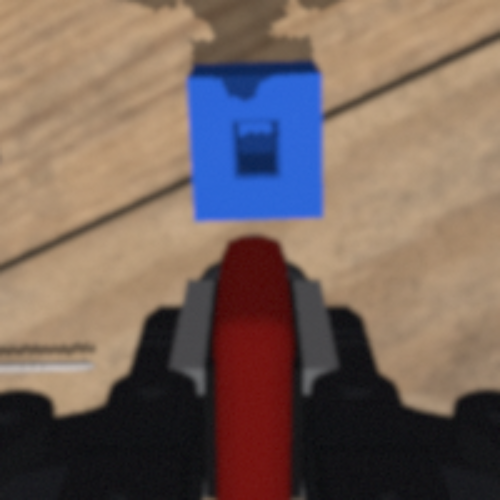

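The stand pocket at crop (257,148) is on line with the key. I'm shifting −1 mm in x and lowering with force checks.

Call:
servo_tool:
  plan:
    - [0.8,-0.05,0,1.5,0,0,0]
    - [0.8,-0.1,0,4,0,0,0]
    - [0.8,-0.1,0,6.5,0,0,0]
    - [0.8,-0.1,0,8.5,0,0,0]
    - [0.8,-0.1,0,10,0,0,0]
    - [0.8,-0.1,0,11,0,0,0]
    - [0.8,-0.1,0,11.5,0,0,0]
    - [0.8,-0.1,0,11.9,0,0,0]
    - [0.8,-0.1,0,12.2,0,0,0]
    - [0.8,-0.1,0,12.3,0,0,0]

```text
clock: 26.75
position: [0.4356, 0.1597, 0.0736]
tool_rot: [3.141, 0.0, 2.697]
force: [-0.6, -0.2, -1.3]
grip_width: 0.0111
finger_force: 59.1
```

Call:
servo_tool:
  plan:
    - [0.8,0,0,0.2,0,0,0]
    - [0.8,0,0,0.4,0,0,0]
    - [0.8,0,0,0.6,0,0,0]
    - [0.8,0,0,0.6,0,0,0]

```text
clock: 27.15
position: [0.4354, 0.1595, 0.0673]
tool_rot: [-3.141, -0.0, 2.697]
force: [-0.6, -0.2, -1.8]
grip_width: 0.0111
finger_force: 59.1
```

Call:
servo_tool:
  plan:
    - [0.8,0,0,0.3,0,0,0]
    - [0.8,0,0,0.7,0,0,0]
    - [0.8,0,0,1.1,0,0,0]
    - [0.8,0,0,1.4,0,0,0]
    - [0.8,0,0,1.6,0,0,0]
    - [0.8,0,0,1.7,0,0,0]
    - [0.8,0,0,1.7,0,0,0]

```text
clock: 27.85
position: [0.4354, 0.1595, 0.0504]
tool_rot: [-3.141, -0.0, 2.697]
force: [-0.1, 0.7, -2.2]
grip_width: 0.0114
finger_force: 59.1
```

Call:
servo_tool:
  plan:
    - [0.8,0,0,0.04,0,0,0]
    - [0.8,0,0,0.07,0,0,0]
    - [0.8,0,0,0.07,0,0,0]

```text
clock: 28.15
position: [0.4355, 0.1596, 0.0499]
tool_rot: [3.142, 0.0, 2.697]
force: [0.0, 1.0, -1.3]
grip_width: 0.0115
finger_force: 59.1
```

Call:
servo_tool:
  plan:
    - [0.8,0,0,0.05,0,0,0]
    - [0.8,0,0,0.07,0,0,0]
    - [0.8,0,0,0.07,0,0,0]

```text
clock: 28.45
position: [0.4355, 0.1596, 0.0493]
tool_rot: [3.141, 0.0, 2.697]
force: [-0.6, 0.4, 4.2]
grip_width: 0.0114
finger_force: 60.0
```

Seated: the force rose to 4.2 N at z = 0.0493. I'm releasing and retreating.

Call:
servo_tool:
  plan:
    - [2,0,0,0,0,0,0]
    - [3.5,0,0,0,0,0,0]
    - [5,0,0,0,0,0,0]
    - [5,0,0,0,0,0,0]
    - [5,0,0,-1,0,0,0]
    - [5,0,0,-3,0,0,0]
    - [5,0,0,-5.5,0,0,0]
    - [5,0,0,-8,0,0,0]
    - [5,0,0,-10.5,0,0,0]
    - [5,0,0,-12,0,0,0]

```text
clock: 29.45
position: [0.4358, 0.1596, 0.1715]
tool_rot: [3.14, 0.001, 2.697]
force: [-0.2, 0.2, -0.9]
grip_width: 0.0499
finger_force: 0.0
```

Call:
servo_tool:
  plan:
    - [5,5,0,-2,0,0,0]
    - [5,9,0,-2,0,0,0]
    - [5,10,0,-2,0,0,0]
    - [5,10,0,-2,0,0,0]

```text
clock: 29.85
position: [0.3442, 0.2034, 0.1898]
tool_rot: [3.141, -0.0, 2.7]
force: [0.3, 1.0, 0.8]
grip_width: 0.0502
finger_force: 0.0
```

```bash
python3 - <<'E'
from w import *
s=bot.observe();a=bot.grab_frame("top")["frame"];b=bot.grab_frame("scene")["frame"]
print(s["clock"],s["position"],s["force"],s["grip_width"])
x=cv2.resize(b[220:310,260:380],None,fx=3.3,fy=3.3);y=cv2.resize(a[193:283,365:460],(x.shape[0]*95//90,x.shape[0]),interpolation=cv2.INTER_CUBIC)
cv2.imwrite("pics/c9.png",np.hstack([x,y]))
E
```

```text
29.85 [0.34418945 0.20335941 0.18983484] [0.31917822 0.96715127 0.8429335 ] 0.050215711011394916
```

View pics/c9.png

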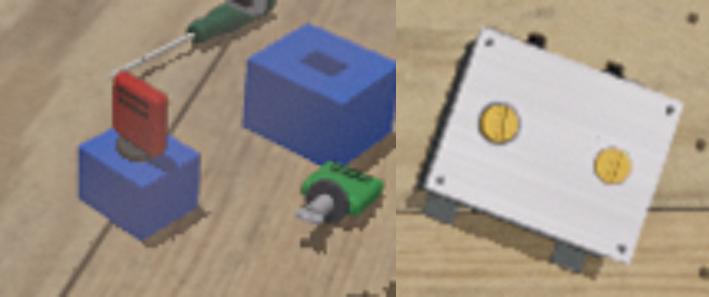

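The key stands seated in its small stand (140,130), and the stud's slot at (499,123) has turned into its catch. I'm handing in.

```bash
python3 -c "
from workcell import bot
print(bot.job_done())"
```

```text
the job is handed in; nothing more can be done
None
```

The stud is turned about a quarter turn to its stop and, by slot angle and a light probe, sits in its catch; the key is back in its stand, and the job was handed in at about 30 s (no verdict was returned).

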